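# Check a seat tube with the depth gauge

### The job

Take the depth gauge off its rest by its grip block and push its rod gently through the hole in the guide cap and down the sloping seat tube until the collar stops against the cap. Draw it right out again, then bring the tip over the square reading plate and hold the rod level there, with the tip about 10 cm above the plate. Finish still holding the gauge steady like that, off the bench and touching nothing else, and leave the spanner, jar and bearing where they are.

Things in the scene. Friction and masses are not known exactly. Their poses are not given: they have to be found in the camera images.
- gauge: Loose depth gauge, about 0.2 kg, level in its rest. Origin: centre of the black grip block, 70 x 18 x 24 mm (x, y, z), the balance point; grip it across y. +x to the tip; z up at start, origin 55 mm over the bench. Steel rod, 10 mm dia, from block to round tip at x=160 mm; collar disc, 30 mm dia, x=62 to 70. Behind: 10 mm square bar, 22 mm ball at x=-90. Lifts straight up.
- gauge_tip (a point): The very end of the gauge rod, on its axis: 160 mm along +x from the gauge origin.
- gauge_collar (a point): Centre of the collar face that looks to the tip: 70 mm along +x from the gauge origin, so 90 mm of rod stand in front of it.
- rest: Fixed wooden rest: board 195 x 80 x 12 mm from x=-75 to 120 mm, two notched blocks (14 mm along x, 44 mm along y) at x=-55 and +100; notches 16 mm wide, floors 50 and tops 62 mm over the bench. Origin: on the bench straight below the gauge's origin; +x is where the gauge tip points (towards the robot, within 0.4 rad). Free space beside and below the grip block down to the board.
- seat_tube: Black tube, fixed in a stand (base 150 x 100, jaws 100 mm high), a square metal guide cap 60 x 60 x 12 mm on top; hole 15 mm dia, chamfered 4 mm. Origin: centre of the hole on the cap's outer face, 135 mm over the bench. +z: out of the hole along the axis, 35 degrees above level, to the robot's left (1.0 to 1.5 rad from ahead); y level, along a cap edge. Bore 30 mm wide, 120 mm deep.
- reading_plate: Fixed flat square plate of white ceramic, 130 x 130 x 8 mm, lying on the bench. Origin: centre of its underside; z up; x and y along its edges.
- spanner: Bystander: steel spanner 160 mm long lying on the bench beyond the work; origin at its underside.
- grease_jar: Bystander: upright closed grey jar of 60 mm diameter, 60 mm high; origin at the centre of its underside.
- bearing: Bystander: flat steel bearing ring, 52 mm outer diameter, 12 mm high, lying on the bench; origin at the centre of its underside.

How it is judged:
By the outcome, as a careful person would: the job done as asked, in the order asked, and still so for the second after the job is handed in, while the arm keeps its last pose, push and grip.
It also fails if it takes over 51 s, if anything falls off the work surface, if the arm or the gripper's body presses on something with over 40 N, if the wrist force passes 120 N, or if a joint passes its speed limit or range.

### The arm

A 6-joint arm with a two-finger parallel gripper is mounted at the origin on the work surface. World frame = base frame: x ahead of the robot, y to its left, z up, the work surface at z = 0. Lengths are in m, angles in rad, forces in N, time in s.
With the tool pointing down it reaches from about 0.275 to 0.825 m from the base axis. Payload 5.2 kg.
Tool frame: the origin (TCP) lies at the very end of the fingers, on their centre line; the grasp point (between the pads) lies 19 mm behind it; z points along the fingers, y is the line along which they close (so a half turn about z gives the same grasp; the last joint's range is limited). The gripper opens to 93 mm and grips with 3 to 60 N. Pads are 15 mm wide; open, the fingers measure 128 mm over their backs; the gripper's body (75 mm by 188 mm) begins 65 mm behind the grasp point.
Start: joints at [-1.406, 0.259, 1.535, -0, 1.348, -0.203], TCP at [0.198, -0.513, 0.219] pointing down, gripper open.
Joint ranges: [-3.14, 3.14], [-0.91, 2.08], [0.19, 2.58], [-1.22, 4.36], [0.22, 2.71], [-3.12, 3.12]. Speed limits (rad/s): [2.57, 2.57, 3.14, 3.14, 3.14, 3.14].

### API

Orientations are given as a unit quaternion [w, x, y, z].
In Python, from rig import ctrl, viewer gives the robot as it stands.
- The arm moves only by the shell command python3 -m pendant 'ROWS'. ROWS is JSON, a list that holds one entry, the list of rows, each a list of 5 numbers: the shift along the tool's x, y, z in m, then the turn about the tool's z in degrees, then the opening, from -1 (shut) to 1 (fully open). A call has 1 to 20 rows; each row shifts and turns the commanded pose from where the row before left it, along the tool's axes as they then stand; what a row does not reach is not made up. A row lasts 1/8 s, in which the tool goes at most 62.5 mm and 10.7 degrees, less where a joint would pass 70% of its speed; a pose out of reach is approached as far as the arm can. A call is refused whole if a number of a shift passes 0.0625 or a number of a turn 10.7, either way. A call with a gripper value outside its range is refused whole. The fingers move at their own pace and stop on an object; the grip force is fixed at half the most. Time passes only in rows, so rows that do not move let the fingers close. It gives the time, the measured TCP pose, the force, the opening and the grip force at its end, in the units of the state.
- ctrl.read_state(): the state, without advancing time (a new reading comes with each control period).
- viewer.camera(name): name is "scene" or "top" or "wrist"; returns (picture, depth): 420x560x3 uint8, blue, green, red; 420x560 float32, m along the optical axis (not along the pixel's ray), 0 where there is no reading.
- viewer.camera_model(name): a dict with "fx", "fy", "cx", "cy" (pixels), "rvec" (rotation vector, rad) and "tvec" (3), from world to camera coordinates, as OpenCV has them. Camera axes: x right, y down, z forward; pixel columns grow to the right and rows downward; lengths in m; the calibration is good to about 2 mm. A picture is of the moment at which its call begins: read the wrist's pose just before it. camera_model takes no time and is no camera call; for the wrist camera it gives the pose at the moment of the call.
- ctrl.close_job(): hands the job in; it is judged then, once.
The state is a dict: "clock": time; "joint_pos": joint angles; "qd": joint speeds; "joint_efforts": joint torques, N m; "tcp_pos": TCP position; "eef_rot": TCP orientation; "wrist_force": force on the tool from outside, world axes, zero at the start; "wrist_torque": the same for the moment, N m; "opening": finger opening in m; "finger_force": force on a finger pad.
Only numpy, scipy, OpenCV 4.12 (cv2) and the standard library are available. Lean on these libraries where they do the work, as an engineer would, in place of code of your own. Each camera call takes 0.05 s, during which the arm holds its last target. There are 200 camera calls.

## Working session

There is one attempt and no reset: what is moved stays moved. The work goes in short steps, Python scripts to look and compute and a shell command to move; the robot and the scene stay as the last step left them, time stands still between calls to the robot, and variables do not carry over. Pictures are saved under pics/ and viewed, at most 10 in all, crops included, and the job is handed in when it is done.

```bash
ls; mkdir -p pics
cat > h.py <<'E'
import numpy as np, cv2
from rig import ctrl, viewer
def snap(n):
    m=viewer.camera_model(n); p,d=viewer.camera(n); return p,d,m
def cloud(d,m):
    v,u=np.indices(d.shape); c=np.stack([(u-m['cx'])/m['fx']*d,(v-m['cy'])/m['fy']*d,d],-1)
    R=cv2.Rodrigues(np.array(m['rvec'],float))[0]
    return (c-np.array(m['tvec']).ravel())@R
def proj(X,m):
    K=np.array([[m['fx'],0,m['cx']],[0,m['fy'],m['cy']],[0,0,1.]])
    return cv2.projectPoints(np.array(X,float).reshape(-1,3),np.array(m['rvec'],float),np.array(m['tvec'],float),K,None)[0][:,0]
E
python3 - <<'E'
from h import *
for n in("top","scene"):
    p,d,m=snap(n); cv2.imwrite(f'pics/{n}0.png',p); np.savez(f'{n}0.npz',p=p,W=cloud(d,m),d=d)
    print(n,{k:np.round(np.ravel(v),3).tolist() for k,v in m.items()})
E
```

```text
pics
top {'fx': [433.144], 'fy': [433.144], 'cx': [283.673], 'cy': [208.15], 'rvec': [2.124, -2.181, 0.163], 'tvec': [0.023, 0.595, 0.981]}
scene {'fx': [505.072], 'fy': [505.072], 'cx': [286.934], 'cy': [215.803], 'rvec': [2.025, 1.521, -0.555], 'tvec': [-0.164, -0.339, 1.563]}
```

View pics/top0.png

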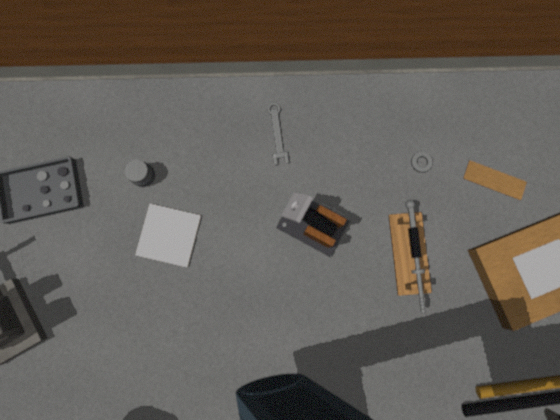

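View pics/scene0.png

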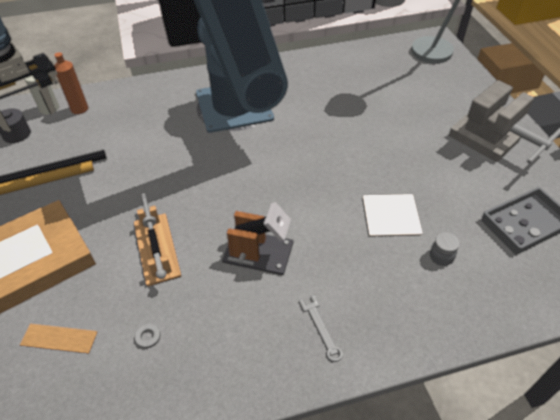

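Run:
```python
from h import *
T=np.load('top0.npz');S=np.load('scene0.npz')
W=T['W'];g=T['p'].mean(2)
def pca(P):
    c=P.mean(0);u,s,v=np.linalg.svd(P-c,full_matrices=False);return c,v,s/np.sqrt(len(P))
print('bench z',np.median(W[300:340,200:280,2]))
for r,c in[(204,410),(241,415),(270,418),(290,421),(308,423),(206,300),(235,168)]: print((r,c),W[r,c].round(4))
# gauge black block
sub=np.zeros(g.shape,bool);sub[222:262,402:428]=1
m=sub&(W[...,2]>.058)&(W[...,2]<.085)&(g<45); P=W[m];c,v,s=pca(P);print('block',len(P),c.round(4),v[0].round(3),s.round(4))
# gauge rod line: columns by row, in front
sub[:]=0;sub[264:314,410:430]=1
m=sub&(W[...,2]>.045)&(W[...,2]<.075)&(abs(W[...,1]-W[241,415,1])<.05)
rr=[]
for r in range(276,314):
    k=np.where(m[r])[0]
    if len(k):rr.append(W[r,k].mean(0))
rr=np.array(rr);print(rr[::5].round(4), rr[-1])
# plate
sub[:]=0;sub[195:275,128:208]=1
m=(sub&(g>110)).astype(np.uint8);cs,_=cv2.findContours(m,0,2);k=max(cs,key=cv2.contourArea)
b=cv2.boxPoints(cv2.minAreaRect(k)).astype(int);print('plate',W[m>0].mean(0).round(4),[W[y,x].round(3).tolist() for x,y in b])
# cap
for nm,D,(r0,r1,c0,c1) in(('top',T,(190,226,278,322)),('scene',S,(198,245,258,296))):
    W2=D['W'];g2=D['p'].mean(2);sub=np.zeros(g.shape,bool);sub[r0:r1,c0:c1]=1
    m=sub&(W2[...,2]>.1)&(W2[...,2]<.17)&(g2>95);P=W2[m]
    c,v,s=pca(P)
    for _ in range(5):
        P2=P[abs((P-c)@v[2])<.004];c,v,s=pca(P2)
    n=v[2]*np.sign(v[2][2]);h=n[:2]/np.linalg.norm(n[:2]);e=np.array([-h[1],h[0],0]);w=np.cross(n,e)
    q=(P2-c);print(nm,len(P2),c.round(4),n.round(3),'az',np.arctan2(n[1],n[0]).round(3),'el',np.degrees(np.arcsin(n[2])).round(1),
     'ctr',(c+e*np.percentile(q@e,[1,99]).mean()+w*np.percentile(q@w,[1,99]).mean()).round(4),np.ptp(np.percentile(q@e,[1,99])),np.ptp(np.percentile(q@w,[1,99])))
print(ctrl.read_state()['eef_rot'])
```

```text
bench z 0.00026468336375690067
(204, 410) [ 0.5946 -0.2854  0.0651]
(241, 415) [ 0.5088 -0.2915  0.0638]
(270, 418) [ 0.443  -0.2927  0.0672]
(290, 421) [ 0.3979 -0.2988  0.0595]
(308, 423) [ 0.358  -0.3003  0.0598]
(206, 300) [ 0.5838 -0.0262  0.1512]
(235, 168) [0.5424 0.2885 0.005 ]
block 246 [ 0.5065 -0.29    0.0668] [-0.998 -0.056 -0.004] [0.0189 0.0054 0.0023]
[[ 0.4294 -0.2942  0.0593]
 [ 0.4181 -0.2958  0.059 ]
 [ 0.4069 -0.2957  0.0602]
 [ 0.3958 -0.2962  0.0597]
 [ 0.3846 -0.2968  0.0591]
 [ 0.3735 -0.2972  0.0587]
 [ 0.3624 -0.2986  0.0592]
 [ 0.3512 -0.2993  0.058 ]] [ 0.34678305 -0.29917205  0.05736126]
plate [0.5454 0.2855 0.0109] [[0.644, 0.389, -0.001], [0.64, 0.195, -0.003], [0.446, 0.195, -0.001], [0.452, 0.385, -0.001]]
top 448 [ 0.5859 -0.0165  0.1383] [0.41  0.702 0.582] az 1.043 el 35.6 ctr [ 0.5866 -0.0151  0.1362] 0.0589384598613943 0.061474886975846285
scene 493 [ 0.5887 -0.0182  0.1378] [0.419 0.701 0.576] az 1.032 el 35.2 ctr [ 0.5874 -0.0166  0.1368] 0.061350414105536086 0.06071500154089789
[-8.11368245e-04  9.83137621e-01  1.82865411e-01  2.75606967e-05]
```

```bash
python3 -m pendant '[[[0,0,0,8.9,1],[0,0,0,8.9,1],[0.0458,-0.0293,0,0,1],[0.0458,-0.0293,0,0,1],[0.0458,-0.0293,0,0,1],[0.0458,-0.0293,0,0,1],[0.0458,-0.0293,0,0,1],[0.0458,-0.0293,0.02,0,1],[0.0458,-0.0293,0.02,0,1],[0,0,0.03,0,1],[0,0,0.03,0,1],[0,0,0,0,1]]]'
python3 - <<'E'
from h import *
W=np.load('top0.npz')['W']; 
S=np.load('scene0.npz')['W'];O=np.array([.587,-.016,0]);a=1.037
h=np.array([np.cos(a),np.sin(a)]);e=np.array([-h[1],h[0]])
P=np.concatenate([W.reshape(-1,3),S.reshape(-1,3)]);q=P[:,:2]-O[:2];x=q@h;y=q@e
print('rows: along axis outward (x), cols across (y); max z mm')
ys=np.arange(-.065,.066,.01);print((ys*1000).astype(int))
for x0 in np.arange(-.15,.05,.01):
    print(int(x0*1000),[int(1000*np.percentile(P[k,2],90)) if (k:=(abs(x-x0)<.005)&(abs(y-y0)<.005)).sum()>1 else None for y0 in ys])
st=ctrl.read_state();print(st['tcp_pos'],st['eef_rot'])
p,d,m=snap('wrist');cv2.imwrite('pics/w1.png',p)
print(proj([[.5065,-.290,.067],[.5365,-.2883,.067],[.4765,-.2917,.067]],m))
E
```

```text
clock: 1.6
tcp_pos: [0.5045, -0.2884, 0.1159]
eef_rot: [-0.002, 1.0, 0.029, -0.002]
wrist_force: [0.2, 0.3, 0.4]
opening: 0.0929
finger_force: 0.0
rows: along axis outward (x), cols across (y); max z mm
[-65 -55 -45 -34 -24 -14  -4   5  15  25  35  45  55  65]
-150 [4, 4, 3, 2, 2, 3, 4, 3, 2, 3, 3, 2, 2, 3]
-139 [3, 4, 3, 2, 2, 2, 2, 3, 2, 2, 1, 2, 2, 2]
-129 [4, 10, 13, 13, 15, 13, 13, 10, 13, 13, 12, 12, 4, 4]
-119 [3, 7, 15, 14, 14, 15, 13, 15, 14, 15, 14, 13, 2, 1]
-109 [3, 33, 17, 100, 102, 96, 78, 82, 102, 102, 100, 14, 2, 1]
-99 [2, 34, 33, 100, 102, 98, 88, 86, 100, 102, 100, 15, 3, 2]
-89 [3, 35, 31, 100, 102, 96, 94, 95, 100, 102, 101, 14, 1, 2]
-79 [3, 37, 40, 100, 102, 99, 102, 102, 102, 103, 101, 14, 3, 2]
-69 [3, 35, 36, 101, 102, 103, 109, 109, 103, 102, 101, 14, 1, 2]
-59 [3, 35, 32, 100, 102, 112, 116, 115, 109, 103, 100, 15, 2, 1]
-49 [2, 34, 30, 99, 102, 117, 123, 122, 112, 103, 100, 14, 2, 2]
-39 [3, 9, 15, 89, 96, 123, 129, 129, 120, 41, 19, 15, 3, 2]
-29 [4, 9, 14, 15, 112, 128, 136, 137, 132, 97, 14, 15, 4, 1]
-19 [3, 11, 15, 157, 159, 160, 159, 160, 159, 158, 151, 15, 4, 2]
-9 [3, 10, 15, 149, 156, 157, 157, 156, 156, 155, 144, 13, 7, 2]
0 [2, 11, 16, 137, 141, 142, 133, 139, 141, 141, 130, 15, 5, 3]
10 [3, 4, 15, 122, 128, 128, 127, 127, 127, 127, 117, 14, 10, 3]
20 [3, 4, 14, 14, 115, 116, 114, 114, 114, 114, 14, 14, 3, 4]
30 [4, 3, 2, 2, 3, 3, 2, 2, 2, 2, 2, 3, 2, 3]
40 [2, 3, 3, 1, 3, 3, 3, 2, 3, 2, 3, 3, 2, 3]
[ 0.50453992 -0.28843218  0.11591474] [-0.00216532  0.99958041  0.02878618 -0.00238092]
[[284.2881796  239.00471076]
 [284.5134165  191.12495427]
 [284.0800028  283.25791317]]
```

View pics/w1.png

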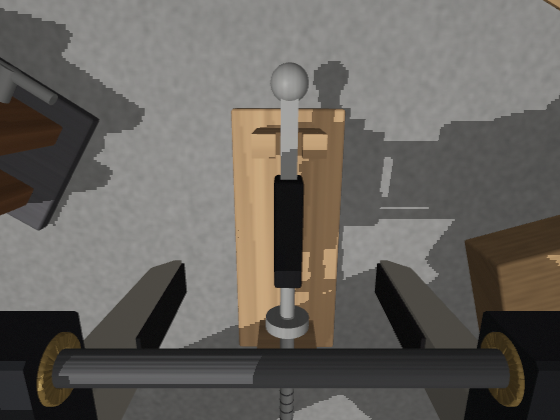

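```bash
python3 -m pendant '[[[0.002,0.0015,0.02,0,1],[0.002,0.0015,0.02,0,1],[0,0,0.02,0,1],[0,0,0.02,0,1],[0,0,0,0,1],[0,0,0,0,-1],[0,0,0,0,-1],[0,0,0,0,-1],[0,0,0,0,-1],[0,0,0,0,-1],[0,0,0,0,-1]]]'
```

```text
clock: 3.02
tcp_pos: [0.5103, -0.2929, 0.0386]
eef_rot: [-0.0, 1.0, 0.029, -0.0]
wrist_force: [0.8, -0.0, -0.2]
opening: 0.0376
finger_force: 0.0
```

```bash
python3 -m pendant '[[[0,0,0,0,-1],[0,0,0,0,-1],[0,0,0,0,-1],[0,0,0,0,-1],[0,0,0,0,-1],[0,0,-0.03,0,-1],[0,0,-0.05,0,-1],[0,0,-0.06,0,-1],[0,0,-0.02,0,-1],[0,0,0,0,-1]]]'
python3 - <<'E'
from h import *
st=ctrl.read_state();print(st['tcp_pos'],st['eef_rot'])
for n in('wrist','top'):
    p,d,m=snap(n);cv2.imwrite(f'pics/{n}2.png',p);np.savez(f'{n}2.npz',p=p,W=cloud(d,m))
E
```

```text
clock: 4.28
tcp_pos: [0.511, -0.2934, 0.2003]
eef_rot: [0.001, 1.0, 0.029, 0.001]
wrist_force: [0.2, 0.5, -3.8]
opening: 0.018
finger_force: 30.0
[ 0.51097671 -0.29343756  0.20026687] [0.00119614 0.9995894  0.02859824 0.00131959]
```

View pics/wrist2.png

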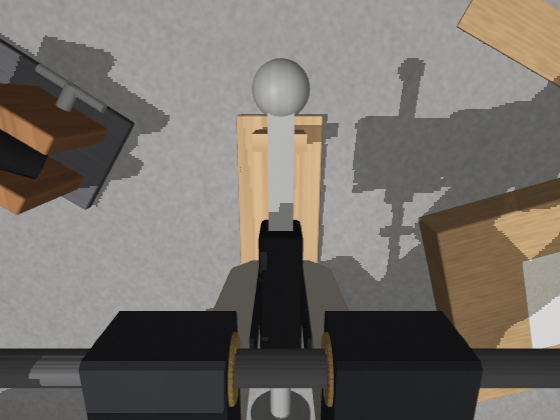

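```bash
python3 -m pendant '[[[0,0,0,-9.37,-1],[0,0,0,-9.37,-1],[0,0,0,-9.37,-1],[0,0,0,-9.37,-1],[0,0,0,-9.37,-1],[0,0,0,-9.37,-1],[0.0531,-0.0084,0,0,-1],[0.0531,-0.0084,0,0,-1],[0.0531,-0.0084,0,0,-1],[0.0531,-0.0084,0,0,-1],[0.0531,-0.0084,0,0,-1],[0.0531,-0.0084,0,0,-1],[0.0531,-0.0084,0,0,-1],[0.0531,-0.0084,0,0,-1],[0.0531,-0.0084,0,0,-1],[0,0,0,0,-1]]]'
cat >> h.py <<'E'
A=1.037;O=np.array([.587,-.016,.1365]);H=np.array([np.cos(A),np.sin(A),0]);E=np.array([-H[1],H[0],0])
def stand(P): q=np.asarray(P)-[O[0],O[1],0]; return np.stack([q@H,q@E,q[...,2]],-1)
def where():
    st=ctrl.read_state();q=st['eef_rot'];g=np.array(st['tcp_pos'])+[0,0,.019]
    print('grasp in stand frame mm',(stand(g)*1000).round(1),'az',round(2*np.arctan2(q[2],q[1]),4),'F',np.round(st['wrist_force'],1),'t',round(st['clock'],2));return st
def gauge(names=('top','scene')):
    "3D line of rod/tail near grasp plane, in stand frame"
    st=where();g=stand(np.array(st['tcp_pos'])+[0,0,.019]);out={}
    for n in names:
        p,d,m=snap(n);W=stand(cloud(d,m));cv2.imwrite(f'pics/g_{n}_{st["clock"]:.1f}.png',p)
        out[n]=(W,p)
    return g,out
E
python3 - <<'E'
from h import *
g,o=gauge()
for n,(W,p) in o.items():
    k=(abs(W[...,1]-g[1])<.03)&(abs(W[...,2]-g[2])<.03)&(W[...,0]<g[0]-.02)&(W[...,0]>g[0]-.2)
    P=W[k];print(n,len(P),(P[np.argsort(P[:,0])][::max(1,len(P)//14)]*1000).round(0).tolist())
E
```

```text
clock: 6.38
tcp_pos: [0.687, 0.1615, 0.1947]
eef_rot: [-0.002, 0.867, 0.498, -0.002]
wrist_force: [0.2, 0.2, -2.7]
opening: 0.0177
finger_force: 30.0
grasp in stand frame mm [203.7   4.3 213.7] az 1.0433 F [ 0.2  0.2 -2.7] t 6.38
top 449 [[41.0, 4.0, 210.0], [54.0, 9.0, 211.0], [66.0, -0.0, 211.0], [79.0, 0.0, 212.0], [92.0, 9.0, 218.0], [104.0, 8.0, 216.0], [118.0, 9.0, 214.0], [130.0, -9.0, 210.0], [132.0, -5.0, 222.0], [136.0, -8.0, 220.0], [145.0, 4.0, 218.0], [159.0, 10.0, 211.0], [166.0, 11.0, 202.0], [172.0, 4.0, 222.0], [182.0, -2.0, 223.0]]
scene 342 [[39.0, 1.0, 219.0], [49.0, 2.0, 218.0], [60.0, 1.0, 218.0], [70.0, 3.0, 219.0], [79.0, -2.0, 217.0], [89.0, -1.0, 216.0], [99.0, 2.0, 216.0], [109.0, 1.0, 220.0], [120.0, 0.0, 218.0], [128.0, -5.0, 223.0], [132.0, 9.0, 226.0], [135.0, 1.0, 227.0], [141.0, -2.0, 215.0], [150.0, 0.0, 214.0], [160.0, -0.0, 218.0]]
```

```bash
python3 -m pendant '[[[0,0.003,0.03,0,-1],[0,0,0.04,0,-1],[0,0,0.04,0,-1],[0,0,0.01,0,-1],[-0.025,0,0,0,-1],[-0.025,0,0,0,-1],[-0.015,0,0,0,-1],[0,0,0,0,-1],[0,0,0,0,-1]]]'; python3 -c "
from h import *
where()"
```

```text
clock: 7.6
tcp_pos: [0.6577, 0.0995, 0.0792]
eef_rot: [0.0, 0.868, 0.496, 0.0]
wrist_force: [0.5, -0.1, -2.5]
opening: 0.0178
finger_force: 30.0
grasp in stand frame mm [135.4  -2.1  98.2] az 1.0382 F [ 0.5 -0.1 -2.5] t 7.6
```

```bash
python3 -m pendant '[[[-0.0003,0,-0.011,0,-1],[-0.0008,0,-0.0113,0,-1],[-0.002,0,-0.011,0,-1],[-0.003,0,-0.0108,0,-1],[0,0,0,0,-1]]]'
python3 - <<'E'
from h import *
g,o=gauge()
W,p=o['scene']
k=(abs(W[...,1]-g[1])<.03)&(W[...,0]>g[0]+.02)&(W[...,0]<g[0]+.12)&(abs(W[...,2]-g[2])<.08)
P=W[k];print((P[np.argsort(P[:,0])][::max(1,len(P)//12)]*1000).round(0).tolist())
E
```

```text
clock: 8.22
tcp_pos: [0.6548, 0.0942, 0.1243]
eef_rot: [0.001, 0.868, 0.496, 0.001]
wrist_force: [-0.2, 0.0, -2.6]
opening: 0.0175
finger_force: 30.0
grasp in stand frame mm [129.4  -2.3 143.3] az 1.0381 F [-0.2  0.  -2.6] t 8.22
[[150.0, 10.0, 219.0], [163.0, -6.0, 159.0], [168.0, 2.0, 160.0], [174.0, -7.0, 156.0], [180.0, 1.0, 165.0], [186.0, 3.0, 164.0], [192.0, 3.0, 166.0], [198.0, 1.0, 170.0], [204.0, -7.0, 165.0], [209.0, -8.0, 161.0], [213.0, -9.0, 178.0], [217.0, -8.0, 178.0], [222.0, -8.0, 169.0]]
```

```bash
python3 -m pendant '[[[-0.004,0,-0.0105,0,-1],[-0.0045,0,-0.0102,0,-1],[-0.004,0,-0.007,0,-1],[-0.0043,0,-0.0065,0,-1],[0,0,0,0,-1],[0,0,0,0,-1]]]'
cat >> h.py <<'E'
def tilt(g,o):
    for n,(W,p) in o.items():
        for nm,lo,hi in(('tail',.03,.075),('rod',-.145,-.075)):
            r=np.array([.8192,0,.5736]);q=W-g;t=q@r;c=q-t[...,None]*r
            k=(t>lo)&(t<hi)&(np.linalg.norm(c,axis=-1)<.018);P=W[k]
            if len(P)<15: print(n,nm,len(P));continue
            for _ in range(4):
                c0=np.median(P,0) if _==0 else P.mean(0);v=np.linalg.svd(P-c0,full_matrices=False)[2][0];v*=np.sign(v[0])
                dd=np.linalg.norm((P-c0)-((P-c0)@v)[:,None]*v,axis=1);P=P[dd<.009]
            print(n,nm,len(P),'c',(c0*1000).round(1),'pitch',np.degrees(np.arcsin(v[2])).round(1),'yaw',np.degrees(np.arctan2(v[1],v[0])).round(1))
E
python3 - <<'E'
from h import *
g,o=gauge();tilt(g,o)
p,d,m=snap('wrist');W=stand(cloud(d,m));tilt(g,{'wrist':(W,p)})
E
```

```text
clock: 9.07
tcp_pos: [0.646, 0.0797, 0.1574]
eef_rot: [0.0, 0.868, 0.496, 0.0]
wrist_force: [0.4, 0.2, -2.8]
opening: 0.018
finger_force: 30.0
grasp in stand frame mm [112.4  -2.1 176.4] az 1.0384 F [ 0.4  0.2 -2.8] t 9.07
top tail 0
top rod 81 c [ 30.9  -0.3 119.1] pitch 27.5 yaw 1.4
scene tail 129 c [157.5  -4.3 205.6] pitch 42.6 yaw 6.8
scene rod 83 c [ 29.2  -4.2 119.2] pitch 24.5 yaw -1.4
wrist tail 3418 c [153.5  -1.9 204.8] pitch 31.0 yaw 0.2
wrist rod 473 c [ 11.1  -2.2 121.1] pitch -0.0 yaw -89.8
```

Run:
```python
from h import *
m=viewer.camera_model('scene');p=cv2.imread(sorted(__import__('glob').glob('pics/g_scene_9*.png'))[-1])
def w(s): s=np.array(s); return [O[0],O[1],0]+s[0]*H+s[1]*E+[0,0,s[2]]
g=np.array([.1124,-.0021,.1764])
s=5;x0,y0=225,135;cr=cv2.resize(p[y0:y0+110,x0:x0+150],None,fx=s,fy=s,interpolation=cv2.INTER_CUBIC)
for deg,col in((31,(0,0,255)),(34,(0,255,0)),(37,(255,0,0))):
    r=np.array([np.cos(np.radians(deg)),0,np.sin(np.radians(deg))])
    for a,b in((.09,.06),(-.07,-.163)):
        q=(proj([w(g+a*r),w(g+b*r)],m)-[x0,y0]+.5)*s
        cv2.line(cr,*[tuple(map(int,i)) for i in q],col,1)
cv2.imwrite('pics/cr1.png',cr)
```

```text
(no output)
```

View pics/cr1.png

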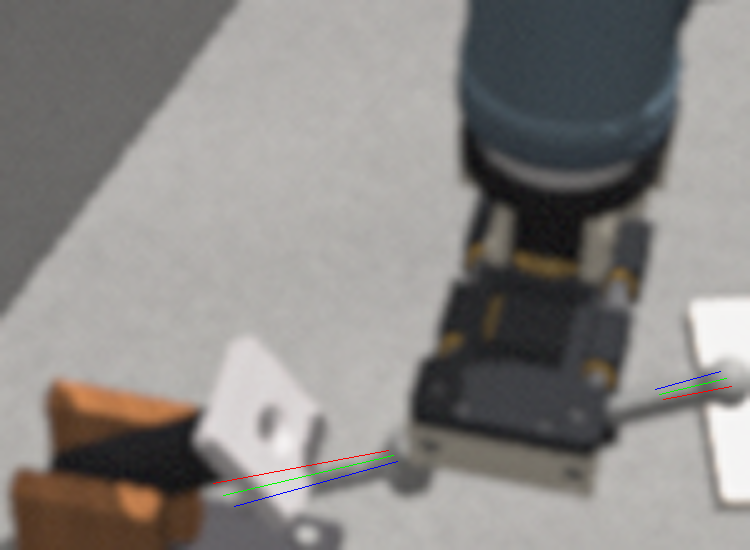

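```bash
python3 -m pendant '[[[0.019,0,-0.0133,0,-1],[0.019,0,-0.0133,0,-1],[0.02,0,-0.0135,0,-1],[0,-0.0022,-0.023,0,-1],[-0.0125,0,0,0,-1],[-0.0125,0,0,0,-1],[0,0,0,0,-1],[0,0,0,0,-1]]]'
python3 - <<'E'
from h import *
g,o=gauge();tilt(g,o)
m=viewer.camera_model('scene');p=o['scene'][1].copy()
def w(s): s=np.array(s); return [O[0],O[1],0]+s[0]*H+s[1]*E+[0,0,s[2]]
s=5;x0,y0=225,110;cr=cv2.resize(p[y0:y0+120,x0:x0+150],None,fx=s,fy=s,interpolation=cv2.INTER_CUBIC)
r=np.array([.8192,0,.5736]);
q=(proj([w(np.array([0,0,.135])+t*r) for t in(0,.1,.2,.265)],m)-[x0,y0]+.5)*s
for a,b in zip(q,q[1:]): cv2.line(cr,tuple(map(int,a)),tuple(map(int,b)),(0,255,0),1)
cv2.imwrite('pics/cr2.png',cr)
m=viewer.camera_model('top');p=o['top'][1]
q=proj([w(np.array([0,0,.135])+t*r) for t in(0,.1,.265)],m);print(q)
c=q[0].astype(int);y0,x0=c[1]-70,c[0]-90;s=4.4
cr=cv2.resize(p[y0:y0+100,x0:x0+130],None,fx=s,fy=s,interpolation=cv2.INTER_CUBIC);q=(q-[x0,y0]+.5)*s
for a,b in zip(q,q[1:]): cv2.line(cr,tuple(map(int,a)),tuple(map(int,b)),(0,255,0),1)
cv2.imwrite('pics/cr2t.png',cr)
E
```

```text
clock: 10.22
tcp_pos: [0.6603, 0.109, 0.2194]
eef_rot: [-0.0, 0.868, 0.496, -0.0]
wrist_force: [0.3, 0.9, -2.3]
opening: 0.0179
finger_force: 30.0
grasp in stand frame mm [144.9   0.5 238.4] az 1.0373 F [ 0.3  0.9 -2.3] t 10.22
top tail 0
top rod 138 c [ 56.    2.7 174.2] pitch 35.8 yaw -0.3
scene tail 119 c [192.7  -1.9 269.8] pitch 42.1 yaw 3.6
scene rod 129 c [ 54.7  -1.3 173.4] pitch 35.3 yaw -0.0
[[294.88565689 205.75968383]
 [260.45207678 182.17569583]
 [193.81041319 136.5319902 ]]
```

View pics/cr2.png

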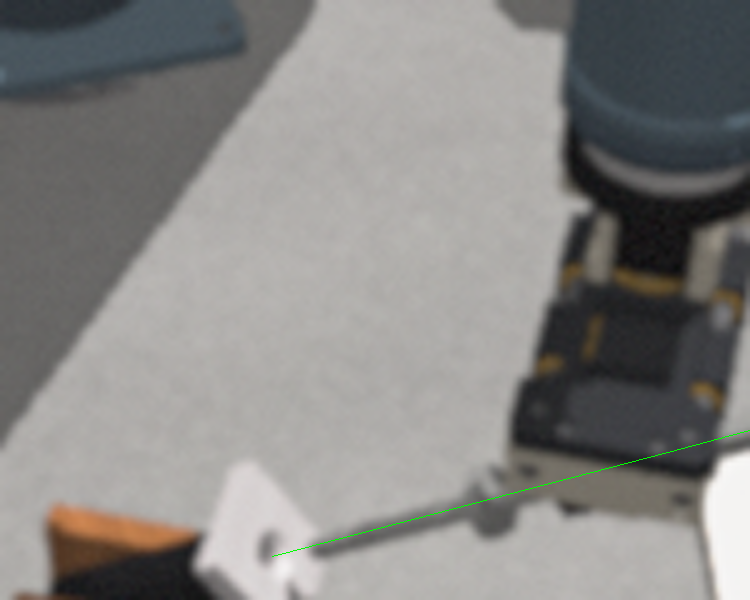

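View pics/cr2t.png

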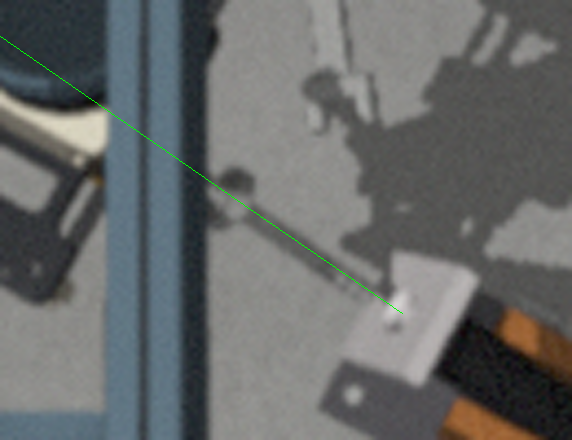

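```bash
python3 -m pendant '[[[0,0.0006,-0.003,0,-1],[-0.0061,0,0.0043,0,-1],[-0.0061,0,0.0043,0,-1],[-0.0061,0,0.0043,0,-1],[-0.0061,0,0.0043,0,-1],[-0.0061,0,0.0043,0,-1],[0,0,0,0,-1]]]'
python3 - <<'E'
from h import *
g,o=gauge();tilt(g,o)
E
```

```text
clock: 11.2
tcp_pos: [0.6452, 0.0824, 0.2011]
eef_rot: [-0.0, 0.868, 0.496, -0.0]
wrist_force: [-0.1, -0.4, -1.7]
opening: 0.018
finger_force: 30.0
grasp in stand frame mm [114.3  -0.  220.1] az 1.0376 F [-0.1 -0.4 -1.7] t 11.2
top tail 0
top rod 137 c [ 23.4   2.3 155. ] pitch 33.2 yaw -1.2
scene tail 134 c [160.2  -2.7 250. ] pitch 41.1 yaw 5.4
scene rod 119 c [ 24.4  -2.2 155.8] pitch 34.8 yaw -0.4
```

```bash
python3 -m pendant '[[[-0.0062,0,0.0043,0,-1],[-0.0062,0,0.0043,0,-1],[-0.0062,0,0.0043,0,-1],[-0.0062,0,0.0043,0,-1],[-0.0062,0,0.0043,0,-1],[-0.0062,0,0.0043,0,-1],[0,0,0,0,-1]]]'
python3 - <<'E'
from h import *
g,o=gauge(('scene',));p=o['scene'][1]
cv2.imwrite('pics/cr3.png',cv2.resize(p[130:240,225:375],None,fx=5,fy=5,interpolation=cv2.INTER_CUBIC))
E
```

```text
clock: 12.18
tcp_pos: [0.6263, 0.0504, 0.1753]
eef_rot: [-0.0, 0.868, 0.496, -0.0]
wrist_force: [0.3, -0.3, -1.8]
opening: 0.0173
finger_force: 30.0
grasp in stand frame mm [ 77.2  -0.  194.3] az 1.0377 F [ 0.3 -0.3 -1.8] t 12.18
```

View pics/cr3.png

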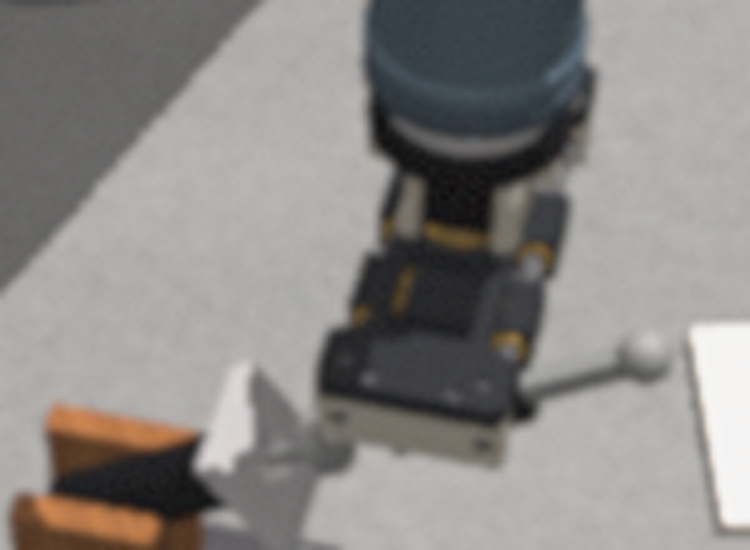

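```bash
python3 -m pendant '[[[-0.0049,0,0.0034,0,-1],[-0.0049,0,0.0034,0,-1],[-0.0025,0,0.0017,0,-1],[-0.0016,0,0.0011,0,-1],[0,0,0,0,-1]]]'; python3 -m pendant '[[[-0.0016,0,0.0011,0,-1],[-0.0016,0,0.0011,0,-1],[0,0,0,0,-1]]]'; python3 -c "
from h import *
where()"
```

```text
clock: 12.85
tcp_pos: [0.6197, 0.0388, 0.1661]
eef_rot: [-0.0, 0.868, 0.496, 0.0]
wrist_force: [0.3, 1.0, -1.6]
opening: 0.0179
finger_force: 30.0
clock: 13.22
tcp_pos: [0.6179, 0.0361, 0.1638]
eef_rot: [-0.0, 0.868, 0.496, -0.0]
wrist_force: [0.3, -0.6, -1.9]
opening: 0.0177
finger_force: 30.0
grasp in stand frame mm [ 6.060e+01 -1.000e-01  1.828e+02] az 1.0383 F [ 0.3 -0.6 -1.9] t 13.22
```

```bash
python3 -m pendant '[[[-0.0012,0,0.0009,0,-1],[-0.0012,0,0.0009,0,-1],[0,0,0,0,-1]]]'; python3 -m pendant '[[[-0.0012,0,0.0009,0,-1],[-0.0012,0,0.0009,0,-1],[0,0,0,0,-1]]]'
```

```text
clock: 13.6
tcp_pos: [0.6167, 0.034, 0.162]
eef_rot: [-0.0, 0.868, 0.496, -0.0]
wrist_force: [-0.7, 0.4, -2.8]
opening: 0.0177
finger_force: 30.0
clock: 13.98
tcp_pos: [0.6163, 0.0329, 0.1612]
eef_rot: [-0.0, 0.868, 0.496, 0.001]
wrist_force: [1.8, 5.3, 2.6]
opening: 0.018
finger_force: 30.0
```

```bash
python3 -m pendant '[[[-0.0012,0,0.0009,0,-1],[0,0,0,0,-1],[0,0,0,0,-1]]]'
```

```text
clock: 14.35
tcp_pos: [0.6163, 0.0329, 0.1612]
eef_rot: [-0.0, 0.868, 0.496, 0.002]
wrist_force: [1.5, 8.7, 5.9]
opening: 0.0176
finger_force: 30.0
```

```bash
python3 -m pendant '[[[0.0041,0,-0.0029,0,-1],[0.0082,0,-0.0057,0,-1],[0.0082,0,-0.0057,0,-1],[0.0082,0,-0.0057,0,-1],[0.0082,0,-0.0057,0,-1],[0.0082,0,-0.0057,0,-1],[0.0082,0,-0.0057,0,-1],[0.0082,0,-0.0057,0,-1],[0.0082,0,-0.0057,0,-1],[0.0082,0,-0.0057,0,-1],[0.0082,0,-0.0057,0,-1],[0.0082,0,-0.0057,0,-1],[0.0082,0,-0.0057,0,-1],[0,0,0,0,-1],[0,0,0,0,-1]]]'
python3 - <<'E'
from h import *
g,o=gauge();tilt(g,o)
E
```

```text
clock: 16.23
tcp_pos: [0.6669, 0.1192, 0.2305]
eef_rot: [-0.0, 0.868, 0.496, -0.0]
wrist_force: [0.1, -0.2, -3.2]
opening: 0.0177
finger_force: 30.0
grasp in stand frame mm [157.    0.  249.5] az 1.0384 F [ 0.1 -0.2 -3.2] t 16.23
top tail 0
top rod 148 c [ 67.7   2.  184.9] pitch 35.1 yaw 0.1
scene tail 120 c [205.5  -2.2 281.8] pitch 38.0 yaw 3.3
scene rod 131 c [ 67.1  -2.1 185. ] pitch 34.7 yaw 0.9
```

```bash
python3 -m pendant '[[[0,0,-0.033,0,-1],[0,0,-0.032,0,-1],[-0.0367,0,0,0,-1],[-0.0366,0,0,0,-1],[0,0,0.03,0,-1],[0,0,0.025,0,-1],[0,0,0,0,-1],[0,0,0,0,-1]]]'
python3 - <<'E'
from h import *
g,o=gauge();tilt(g,o)
E
```

```text
clock: 17.32
tcp_pos: [0.6303, 0.056, 0.2418]
eef_rot: [0.0, 0.868, 0.496, 0.001]
wrist_force: [-0.2, 1.1, -2.1]
opening: 0.0178
finger_force: 30.0
grasp in stand frame mm [ 84.   -0.7 260.8] az 1.0383 F [-0.2  1.1 -2.1] t 17.32
top tail 1
top rod 110 c [-11.3   1.3 191.9] pitch 35.0 yaw -0.3
scene tail 155 c [127.8  -3.4 289.7] pitch 38.5 yaw 4.7
scene rod 126 c [ -6.2  -3.  195.9] pitch 35.2 yaw 0.3
```

```bash
python3 -m pendant '[[[0,0,0.0107,0,-1],[0,0,0.0106,0,-1],[0.0064,0,0.0092,0,-1],[0.006,0,0.0096,0,-1],[0.0047,0,0.0101,0,-1],[0.0041,0,0.0104,0,-1],[0.003,0,0.0108,0,-1],[0.0023,0,0.011,0,-1],[0.0006,0,0.0056,0,-1],[0.0005,0,0.0056,0,-1],[0,0,0,0,-1],[0,0,0,0,-1]]]'
cat >> h.py <<'E'
def lev(g,o):
    for n,(W,p) in o.items():
        for nm,lo,hi in(('tail',.043,.072),('rod',-.155,-.08),('ball',.082,.102)):
            q=W-g;k=(q[...,0]>lo)&(q[...,0]<hi)&(abs(q[...,1])<.012)&(abs(q[...,2])<.028);P=q[k]
            if len(P)<10: print(n,nm,len(P));continue
            b=np.arange(lo,hi,.01);z=[(round(x*1000),round(np.percentile(P[s,2],75)*1000,1)) for x in b if (s:=(P[:,0]>=x)&(P[:,0]<x+.01)).sum()>3]
            print(n,nm,len(P),z)
E
python3 - <<'E'
from h import *
g,o=gauge();p,d,m=snap('wrist');o['wrist']=(stand(cloud(d,m)),p);lev(g,o)
E
```

```text
clock: 18.92
tcp_pos: [0.6437, 0.0798, 0.1471]
eef_rot: [-0.0, 0.868, 0.496, -0.0]
wrist_force: [0.2, 0.6, -1.4]
opening: 0.0177
finger_force: 30.0
grasp in stand frame mm [ 1.113e+02 -1.000e-01  1.661e+02] az 1.0381 F [ 0.2  0.6 -1.4] t 18.93
top tail 0
top rod 248 [(-155, np.float64(3.0)), (-145, np.float64(2.5)), (-135, np.float64(1.1)), (-125, np.float64(0.8)), (-115, np.float64(2.8)), (-105, np.float64(3.7)), (-95, np.float64(2.8)), (-85, np.float64(2.0))]
top ball 52 [(82, np.float64(4.7)), (92, np.float64(2.3))]
scene tail 97 [(43, np.float64(1.6)), (53, np.float64(0.4)), (63, np.float64(1.5))]
scene rod 236 [(-155, np.float64(4.7)), (-145, np.float64(4.0)), (-135, np.float64(2.3)), (-125, np.float64(1.2)), (-115, np.float64(3.8)), (-105, np.float64(4.2)), (-95, np.float64(4.0)), (-85, np.float64(2.1))]
scene ball 63 [(82, np.float64(5.1)), (92, np.float64(1.9))]
wrist tail 1835 [(43, np.float64(-0.2)), (53, np.float64(-0.4)), (63, np.float64(-0.6))]
wrist rod 0
wrist ball 2145 [(82, np.float64(3.9)), (92, np.float64(1.9))]
```

```bash
python3 -m pendant '[[[0,0,-0.02,0,-1],[0,0,-0.03,0,-1],[0,0,-0.01,0,-1],[0,0,0,-10.2,-1],[0,0,0,-10.2,-1],[0,0,0,-10.1,-1],[0.037,-0.0099,0,0,-1],[0.037,-0.0099,0,0,-1],[0.037,-0.0099,0,0,-1],[0.037,-0.0099,0,0,-1],[0.037,-0.0099,0,0,-1],[0.037,-0.0099,0,0,-1],[0.037,-0.0099,0,0,-1],[0.037,-0.0099,0,0,-1],[0.037,-0.0099,0,0,-1],[0.037,-0.0099,0,0,-1],[0,0,0,0,-1]]]'; python3 -m pendant '[[[0,0,0.02,0,-1],[0,0,0.03,0,-1],[0,0,0.03,0,-1],[0,0,0.02,0,-1],[0,0,0.01,0,-1],[0,0,0,0,-1],[0,0,0,0,-1],[0,0,0,0,-1]]]'
python3 - <<'E'
from h import *
import h
st=where();z=st['tcp_pos'][2]+.019;tc=np.array(st['tcp_pos'])+[0,0,.019]
for n in('top','scene','wrist'):
    p,d,m=snap(n);W=cloud(d,m);q=W-tc
    cv2.imwrite(f'pics/f_{n}.png',p)
    k=(abs(q[...,0])<.012)&(abs(q[...,2])<.025)
    for nm,lo,hi in(('rod',-.18,-.08),('tail',.043,.102)):
        P=q[k&(q[...,1]>lo)&(q[...,1]<hi)]
        if len(P)>10: print(n,nm,len(P),'ymin',P[:,1].min().round(4),[(round(x*1000),float(round(np.percentile(P[s,2],75)*1000,1)),float(round(np.median(P[s,0])*1000,1))) for x in np.arange(lo,hi,.01) if (s:=(P[:,1]>=x)&(P[:,1]<x+.01)).sum()>3])
    if n!='wrist':
        g=p.mean(2);k=(W[...,2]<.02)&(W[...,2]>.002)&(g>120)&(np.hypot(W[...,0]-.545,W[...,1]-.2865)<.1);P=W[k];c,sz,a=cv2.minAreaRect(P[:,:2].astype(np.float32));print('plate',len(P),np.round(c,4),np.round(sz,3),P[:,2].mean())
E
```

```text
clock: 21.2
tcp_pos: [0.543, 0.4524, 0.2057]
eef_rot: [-0.001, 0.706, 0.708, -0.001]
wrist_force: [0.1, -0.4, -2.3]
opening: 0.0177
finger_force: 30.0
clock: 22.2
tcp_pos: [0.5455, 0.4502, 0.0984]
eef_rot: [0.0, 0.707, 0.707, 0.001]
wrist_force: [0.0, 0.3, -1.6]
opening: 0.0179
finger_force: 30.0
grasp in stand frame mm [380.3 272.9 117.4] az 1.5707 F [ 0.   0.3 -1.6] t 22.2
top rod 178 ymin -0.1618 [(-170, 0.6, -1.0), (-160, 2.4, -1.3), (-150, 3.2, -0.9), (-140, 3.1, -0.8), (-130, 3.3, -1.5), (-120, 3.4, -1.3), (-110, 3.0, -1.1), (-100, 3.3, -1.9), (-90, 2.3, -1.7)]
plate 1126 [0.5406 0.281 ] [0.172 0.133] 0.007969625391858927
scene rod 138 ymin -0.1642 [(-170, 2.4, -0.9), (-160, 4.1, 1.5), (-150, 3.2, 1.0), (-140, 3.1, 1.5), (-130, 3.3, 0.7), (-120, 4.4, 2.0), (-110, 2.5, 0.4), (-100, 3.2, 1.7), (-90, 2.2, 1.5)]
plate 2343 [0.5448 0.2953] [0.198 0.179] 0.00867547087723658
wrist tail 4820 ymin 0.043 [(43, -0.5, -0.2), (53, -0.7, -0.2), (63, -0.8, 0.2), (73, 1.4, -0.2), (83, 3.7, -0.2), (93, 1.1, -0.2)]
```

View pics/f_scene.png

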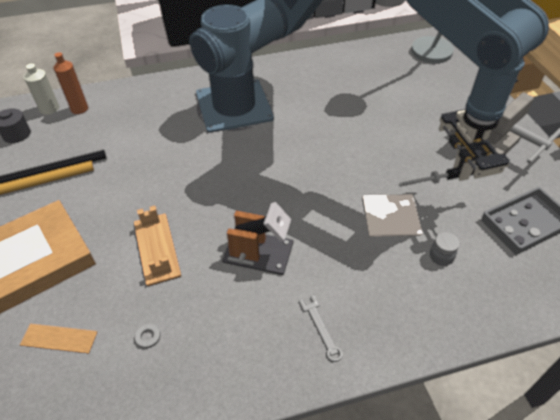

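```bash
python3 -m pendant '[[[0,0,0.004,0,-1],[0,0,0.003,0,-1],[0,0,0,0,-1],[0,0,0,0,-1],[0,0,0,0,-1],[0,0,0,0,-1]]]'; python3 -c "
from h import *
st=where();print(max(map(abs,st['qd'])));print(ctrl.close_job())"
```

```text
clock: 23.1
tcp_pos: [0.545, 0.45, 0.0903]
eef_rot: [0.0, 0.707, 0.707, 0.0]
wrist_force: [0.6, -0.3, -2.8]
opening: 0.0179
finger_force: 30.0
grasp in stand frame mm [379.8 273.3 109.3] az 1.5707 F [ 0.6 -0.3 -2.8] t 23.1
0.0013722897722082106
the job is handed in; nothing more can be done
None
```

The job is handed in at 23.1 s of the 51 s allowed: the rod went in until the collar pressed on the cap at roughly 11 N, came fully out, and is now held level about 10 cm above the reading plate, with the spanner, jar and bearing left alone; since the arm cannot tilt the tool, I pivoted the gauge in the grip by levering the rod against the cap's edges.

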